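Load the parts jars into their graduated tray

ROBOT

A 6-joint arm with a two-finger parallel gripper is mounted at the origin on the work surface; the furniture and walls round the work are solid. World frame = base frame: x ahead of the robot, y to its left, z up, the work surface at z = 0. Lengths are in m, angles in rad, forces in N, time in s.
With the tool pointing down it reaches from about 0.35 to 0.975 m from the base axis. Payload 4.9 kg.
Tool frame: the origin (TCP) lies at the very end of the fingers, on their centre line; the grasp point (between the pads) lies 19 mm behind it; z points along the fingers, y is the line along which they close (so a half turn about z gives the same grasp; the last joint's range is limited). The gripper opens to 85 mm and grips with 20 to 120 N. Pads are 22 mm wide; open, the fingers measure 114 mm over their backs; the gripper's body (76 mm by 85 mm) begins 54 mm behind the grasp point. The pads swing forward as they close: fully open they stand 13 mm farther back than shut.
Start: joints at [-1.253, 0.053, 1.613, -0, 1.476, -0.119], TCP at [0.264, -0.566, 0.231] pointing down, gripper open.
Joint ranges: [-3.01, 3.01], [-1.01, 2.22], [0.06, 2.58], [-1.02, 4.17], [0.09, 2.62], [-3.14, 3.14]. Speed limits (rad/s): [2.57, 2.57, 3.14, 3.14, 3.14, 3.14].

INTERFACE

Orientations are given as a rotation vector (axis times angle).
In Python, from station import ctrl gives the robot as it stands.
- The arm moves only by the shell command python3 -m crank 'ROWS' [OPENING] [FORCE]. ROWS is text: rows parted by semicolons, each of 4 numbers parted by spaces: the shift along the world's x, y, z in units of 0.5 m (1.0 is 0.5 m), then the turn about the world's z in units of 90 degrees (1.0 is 90 degrees). In form: x y z turn; .... A call has exactly 5 rows; each row shifts and turns the commanded pose from where the row before left it; what a row does not reach is not made up. A row lasts 1/12 s, in which the tool goes at most 41.7 mm and 7.16 degrees, less where a joint would pass 70% of its speed; a pose out of reach is approached as far as the arm can. A call with a number of a shift or a turn outside -1 to 1 is refused whole. A call with a gripper value outside its range is refused whole. OPENING is the opening in per cent of the stroke, from 0 (shut) to 100 (fully open), set as the call begins (- or left out, the last holds). The fingers move at their own pace and stop on an object; FORCE is the grip in N (left out, the last holds). Time passes only in rows, so rows that do not move let the fingers close, or fill a call up. It gives the time, the measured TCP pose, the force, the opening and the grip force at its end, in the units of the state.
- ctrl.get_obs(): the state, without advancing time (a new reading comes with each control period).
- ctrl.get_image(name): name is "scene" or "side" or "wrist"; returns (picture, depth): 480x640x3 uint8, red, green, blue; 480x640 float32, m along the optical axis (not along the pixel's ray), 0 where there is no reading.
- ctrl.get_calibration(name): a dict with "fx", "fy", "cx", "cy" (pixels), "extrinsics" (4x4, takes a point from world to camera coordinates). Camera axes: x right, y down, z forward; pixel columns grow to the right and rows downward; lengths in m; the calibration is good to about 2 mm. A picture is of the moment at which its call begins: read the wrist's pose just before it. get_calibration takes no time and is no camera call; for the wrist camera it gives the pose at the moment of the call.
- ctrl.finish_job(): hands the job in; it is judged then, once.
The state is a dict: "t": time; "q": joint angles; "dq": joint speeds; "effort": joint torques, N m; "tool_pos": TCP position; "tool_rot": TCP orientation; "contact_force": force on the tool from outside, world axes, zero at the start; "wrist_torque": the same for the moment, N m; "opening": finger opening in m; "grip_force": force on a finger pad.
Only numpy, scipy, OpenCV 4.12 (cv2) and the standard library are available. Lean on these libraries where they do the work, as an engineer would, in place of code of your own. Each camera call takes 0.05 s, during which the arm holds its last target. There are 200 camera calls.

TASK

Put the four screw-top jars into the low wooden tray, one standing upright in each bay, in order of thickness: the slimmest in the bay next to the tray's handle, then thicker and thicker to the stoutest in the bay at the far end. Set each jar down rather than letting it drop, and leave the two thread spools standing where they are.

Things in the scene. Friction and masses are not known exactly. Their poses are not given: they have to be found in the camera images.
- jar_tray: Fixed low wooden tray, 279 (y) x 82 (x) mm, origin at the centre of its underside, z up; floor 6 mm up, walls 18 mm high, 5 thick. Steel pull handle juts 26 mm from its +y end (robot's left). Four bays in a row, each 72 wide along x; from the handle 56, 62, 66, 70 long, centred at y = +106.5, +42.5, -26.5, -99.5 mm, x = 0. Grip jars by the upper half to keep fingers above the walls.
- brown_jar_center (a point): Centre, half-way up, of the brown screw-top jar with a black cap, the slimmest: an upright round jar 35 mm across and 81 mm tall (cap included, nearly as wide as the body), loose, about 0.1 kg, standing on the bench at the start; z is its own axis. Belongs in the tray.
- cream_jar_center (a point): Centre, half-way up, of the cream (pale yellow) screw-top jar with a black cap, the second slimmest: an upright round jar 43 mm across and 66 mm tall (cap included, nearly as wide as the body), loose, about 0.1 kg, standing on the bench at the start; z is its own axis. Belongs in the tray.
- white_jar_center (a point): Centre, half-way up, of the white screw-top jar with a red cap, the second stoutest: an upright round jar 47 mm across and 76 mm tall (cap included, nearly as wide as the body), loose, about 0.1 kg, standing on the bench at the start; z is its own axis. Belongs in the tray.
- blue_jar_center (a point): Centre, half-way up, of the grey-blue screw-top jar with a white cap, the stoutest: an upright round jar 51 mm across and 61 mm tall (cap included, nearly as wide as the body), loose, about 0.1 kg, standing on the bench at the start; z is its own axis. Belongs in the tray.
- green_spool_center (a point): Centre, half-way up, of the green thread spool with white rims, 34 mm across and 48 mm tall, standing upright on the bench, loose; z is its own axis. Not a jar: it stays where it stands.
- red_spool_center (a point): Centre, half-way up, of the red thread spool with white rims, 34 mm across and 48 mm tall, standing upright on the bench, loose; z is its own axis. Not a jar: it stays where it stands.
There are look-alikes about, which are no part of the job. Leave any orange or purple look-alike of the part that bears cream_jar_center alone.

How it is judged:
By the outcome, as a careful person would: the job done as asked, in the order asked, and still so for the second after the job is handed in, with the robot touching nothing.
It also fails if it takes over 83 s, if anything falls off the work surface, if the arm or the gripper's body presses on something with over 40 N, if the wrist force passes 120 N, or if a joint passes its speed limit or range.

## Working session

There is one attempt and no reset: what is moved stays moved. The work goes in short steps, Python scripts to look and compute and a shell command to move; the robot and the scene stay as the last step left them, time stands still between calls to the robot, and variables do not carry over. Pictures are saved under pics/ and viewed, at most 14 in all, crops included, and the job is handed in when it is done.

```bash
mkdir -p pics
cat > h.py <<'E'
import numpy as np, cv2
from station import ctrl
def grab(n,f):
    o=ctrl.get_obs(); c=ctrl.get_calibration(n); im,d=ctrl.get_image(n)
    cv2.imwrite('pics/'+f+'.png',im[:,:,::-1]); np.savez(''+f+'.npz',im=im,d=d,E=c['extrinsics'],k=[c[k] for k in('fx','fy','cx','cy')])
    return o
def load(f):
    z=np.load(''+f+'.npz'); return z['im'],z['d'],z['E'],z['k']
def pts(f):
    im,d,E,k=load(f); v,u=np.mgrid[:480,:640]
    P=np.stack([(u-k[2])/k[0]*d,(v-k[3])/k[1]*d,d],-1)
    return (P-E[:3,3])@E[:3,:3],im,d   # R^T(P-t)
E
python3 - <<'E'
from h import *
for n in('scene','side'): print(grab(n,n+'1')['t'])
o=ctrl.get_obs(); print(o)
E
```

```text
0.0
0.05
{'t': 0.1, 'q': array([-1.25298948e+00,  5.32944369e-02,  1.61417958e+00,  2.26637583e-05,
        1.47597064e+00, -1.19007752e-01]), 'dq': array([-0.00103798, -0.0018853 , -0.00220002,  0.00122516, -0.0003618 ,
       -0.00081371]), 'effort': array([ 1.42716493e-03, -3.94906998e+01, -3.71363032e+01, -5.91450907e-05,
        3.91257025e-03, -1.30200925e-05]), 'tool_pos': array([ 0.26423369, -0.56577415,  0.23017004]), 'tool_rot': array([-3.06515976e+00, -6.80301590e-01,  2.53279231e-04]), 'contact_force': array([ 0.05691478, -0.43051237,  0.01299841]), 'wrist_torque': array([-0.01693668, -0.05965979,  0.03929274]), 'grip_force': 0.0, 'opening': 0.08569989560427581}
```

View pics/scene1.png

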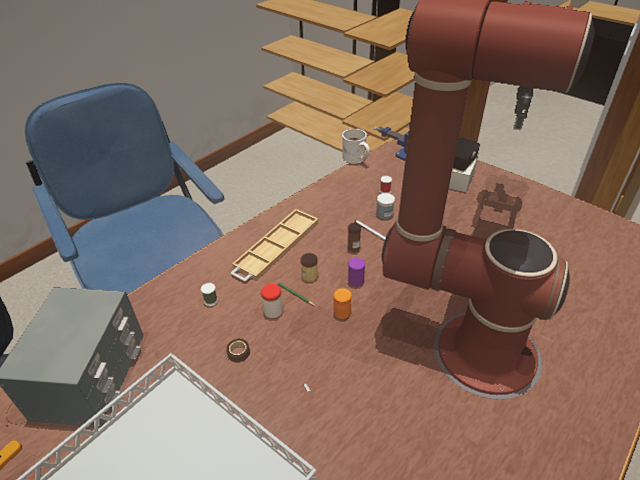

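View pics/side1.png

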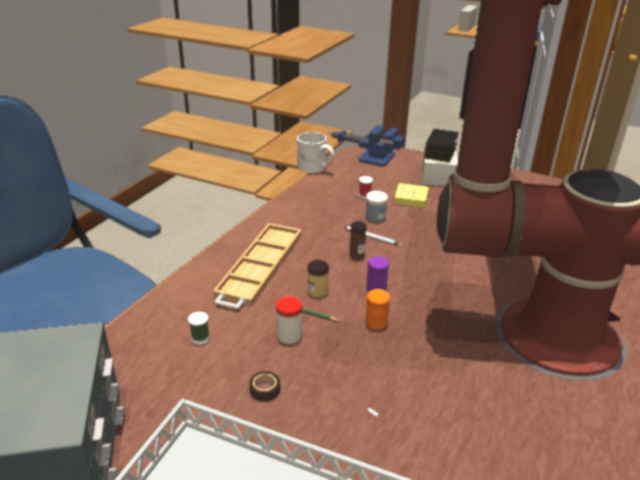

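The scene picture shows the white jar with a red cap at (272,302), cream with a black cap at (309,268), brown at (354,237) and grey-blue with a white cap at (386,206). It also shows the green spool at (209,294), the red spool at (386,184), and the tray from (240,272) to (312,215) with its handle at the near-left end.
Could be mistaken: orange (342,304) and purple (356,272) jars for cream. Red spool (386,184) and white jar could also be confused. I choose by body and cap colour.

Run:
```python
from h import *
S={'scene1':dict(white=(272,302),cream=(309,270),brown=(354,240),blue=(386,208),green=(209,296),red=(386,186),orange=(342,304),purple=(356,272)),
'side1':dict(white=(289,320),cream=(318,281),brown=(358,242),blue=(376,209),green=(199,330),red=(366,188),orange=(377,310),purple=(377,275))}
R=dict(white=.0235,cream=.0215,brown=.0175,blue=.0255,green=.017,red=.017,orange=.0215,purple=.0215)
from scipy.optimize import least_squares
for f in S:
    P,im,d=pts(f)
    for n,(u,v) in S[f].items():
        s=P[v,u]
        m=(d>0)&(np.hypot(*(P[...,:2]-s[:2]).transpose(2,0,1))<.055)&(P[...,2]>.012)
        l,lab=cv2.connectedComponents(m.astype(np.uint8)); m=lab==lab[v,u]
        Q=P[m]; top=Q[:,2].max()
        # side-surface circle fit, on points of body band
        b=Q[(Q[:,2]<top-.008)]
        cam=-load(f)[2][:3,:3].T@load(f)[2][:3,3]; w=(s-cam)[:2]; w/=np.linalg.norm(w)
        r=least_squares(lambda c:np.hypot(*(b[:,:2]-c).T)-R[n],s[:2]+w*R[n],loss='soft_l1',f_scale=.002)
        t=Q[Q[:,2]>top-.005][:,:2]
        print(f,n,m.sum(),'fit',r.x.round(4),'topz',top.round(4),'topmid',((t.max(0)+t.min(0))/2).round(4))
    # tray
    m=(d>0)&(P[...,2]>.011)&(P[...,2]<.026)
    u0,v0=(275,245) if f=='scene1' else (260,262)
    q=np.zeros_like(m); q[v0-45:v0+50,u0-50:u0+50]=1
    m&=q; l,lab,st,_=cv2.connectedComponentsWithStats(m.astype(np.uint8)); k=1+st[1:,4].argmax(); Q=P[lab==k]
    print('tray',cv2.minAreaRect((Q[:,:2]*1000).astype(np.float32)),Q[:,2].max())
im=load('side1')[0][150:360,170:420,::-1]; cv2.imwrite('pics/crop1.png',cv2.resize(im,None,fx=2.8,fy=2.8,interpolation=cv2.INTER_CUBIC))
```

```text
scene1 white 560 fit [0.4469 0.2308] topz 0.08 topmid [0.4437 0.2334]
scene1 cream 385 fit [0.4603 0.0857] topz 0.071 topmid [0.4574 0.0878]
scene1 brown 318 fit [ 0.4409 -0.0713] topz 0.0856 topmid [ 0.4377 -0.0675]
scene1 blue 362 fit [ 0.4662 -0.2473] topz 0.0654 topmid [ 0.4657 -0.2446]
scene1 green 239 fit [0.5886 0.3087] topz 0.0535 topmid [0.5852 0.3105]
scene1 red 157 fit [ 0.5335 -0.3391] topz 0.0535 topmid [ 0.53   -0.3381]
scene1 orange 444 fit [0.3179 0.1241] topz 0.0707 topmid [0.3139 0.127 ]
scene1 purple 396 fit [0.3587 0.0204] topz 0.0711 topmid [0.3561 0.0235]
tray ((609.0922241210938, 68.25328826904297), (88.17047119140625, 307.9237976074219), 6.655511379241943) 0.0244295322146446
side1 white 1032 fit [0.448  0.2301] topz 0.0801 topmid [0.4463 0.2332]
side1 cream 659 fit [0.4616 0.0848] topz 0.0699 topmid [0.4614 0.0878]
side1 brown 526 fit [ 0.4422 -0.0719] topz 0.085 topmid [ 0.4397 -0.0701]
side1 blue 522 fit [ 0.4682 -0.2485] topz 0.0655 topmid [ 0.4665 -0.2463]
side1 green 452 fit [0.5898 0.3081] topz 0.0522 topmid [0.5882 0.3109]
side1 red 211 fit [ 0.5344 -0.3413] topz 0.0525 topmid [ 0.5336 -0.3379]
side1 orange 759 fit [0.319  0.1232] topz 0.0693 topmid [0.3182 0.1264]
side1 purple 649 fit [0.3603 0.0197] topz 0.0705 topmid [0.3591 0.0213]
tray ((610.0845947265625, 67.49468994140625), (86.27018737792969, 310.5745849609375), 7.510370254516602) 0.022181717196080905
```

View pics/crop1.png

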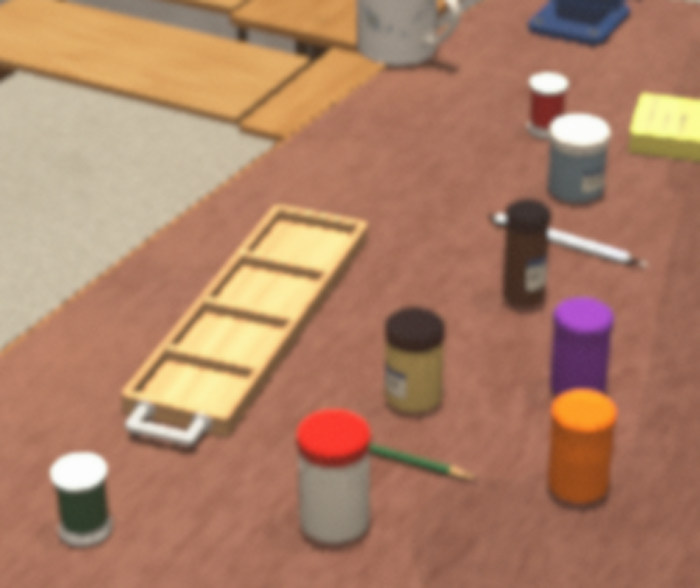

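The crop confirms the choices: cream (yellow-olive body, black cap) at (415,360) in the crop, distinct from orange (582,447) and purple (583,347). Brown is at (526,255), blue (578,158) and white (334,478). Tray handle at the +y end. Moving above the blue jar, turning the fingers along the tray's x.

```bash
python3 -m crank '.04 .064 0 .08; .04 .064 0 .08; .04 .064 0 .08; .04 .064 0 .08; .04 .064 0 .08' 100 40; python3 -m crank '.04 .064 0 .08; .04 .064 0 .08; .04 .064 0 .08; .04 .064 0 .08; .04 .064 0 .08'
python3 -m crank '0 0 0 0;0 0 0 0;0 0 0 0;0 0 0 0;0 0 0 0'
python3 - <<'E'
from h import *
from scipy.spatial.transform import Rotation as R
o=grab('wrist','w1'); print(o['tool_pos'],R.from_rotvec(o['tool_rot']).as_matrix()[:,1],o['q'])
E
```

```text
t: 0.52
tool_pos: [0.3647, -0.4045, 0.2307]
tool_rot: [-2.704, -1.598, -0.0]
contact_force: [0.5, 0.0, 0.0]
opening: 0.0857
grip_force: 0.0
t: 0.93
tool_pos: [0.4648, -0.2444, 0.2309]
tool_rot: [-2.082, -2.352, 0.0]
contact_force: [1.0, 0.1, 0.0]
opening: 0.0855
grip_force: 0.0
t: 1.35
tool_pos: [0.4638, -0.2474, 0.2311]
tool_rot: [-2.092, -2.344, 0.0]
contact_force: [-0.1, 0.3, -0.2]
opening: 0.0856
grip_force: 0.0
[ 0.46377427 -0.2473931   0.2311145 ] [ 9.93560165e-01  1.13305179e-01 -3.68360060e-04] [-6.31562049e-01 -1.87067607e-01  1.84155135e+00 -2.05741312e-04
  1.48742093e+00 -7.45093907e-01]
```

View pics/w1.png

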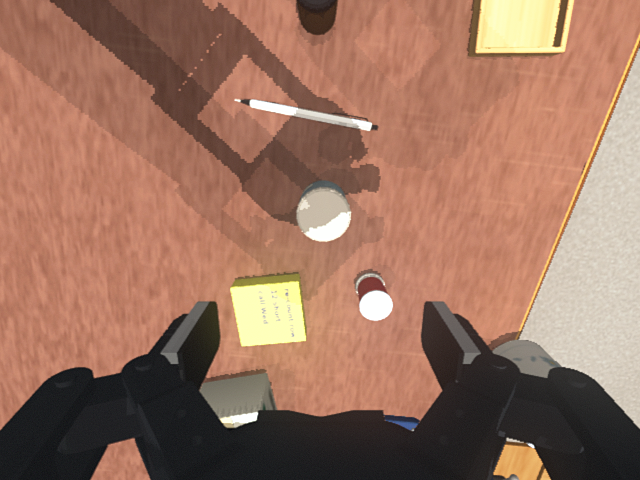

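The wrist picture shows the blue jar's cap at (324,213), red spool at (374,302), pen at (305,113) and brown jar at (317,15). The tray's far (70 mm) bay corner is at top right (470–565,50).

```bash
cat >> h.py <<'E'
def jar(f,u,v,h,rad=.05):
    "cap-top centre of the blob at pixel, jar height h"
    P,im,d=pts(f); s=P[v,u]; m=(d>0)&(abs(P[...,2]-s[2])<.006)&(np.hypot(P[...,0]-s[0],P[...,1]-s[1])<rad)
    l,lab=cv2.connectedComponents(m.astype(np.uint8)); m=lab==lab[v,u]; Q=P[m]
    (x,y),r=cv2.minEnclosingCircle((Q[:,:2]*1000).astype(np.float32))
    return np.round([x,y,r*2,np.median(Q[:,2])*1000,m.sum()],1)
E
python3 - <<'E'
from h import *
print(jar('w1',324,213,.061),jar('w1',375,305,.048))
P,im,d=pts('w1'); print(P[113,305],P[200,450],P[49,472])
E
```

```text
[ 466.9 -246.9   51.1   61.  2266. ] [ 532.3 -339.6   35.3   48.1  777. ]
[ 0.43862283 -0.1582652   0.00806507] [ 0.60390798 -0.2289451  -0.00111965] [ 0.58843592 -0.08452825  0.00879483]
```

```bash
python3 -m crank '.006 .001 -.07 0; 0 0 -.07 0; 0 0 -.07 0; 0 0 -.07 0; 0 0 -.06 0' | head -2; python3 -m crank '0 0 -.04 0; 0 0 -.026 0; 0 0 -.012 0; 0 0 0 0; 0 0 0 0' | head -4;python3 -m crank '0 0 0 0;0 0 0 0;0 0 0 0;0 0 0 0;0 0 0 0' 0 40
python3 -m crank '0 0 0 0;0 0 0 0;0 0 0 0;0 0 0 0;0 0 0 0'
```

```text
t: 1.82
tool_pos: [0.4662, -0.2462, 0.059]
t: 2.23
tool_pos: [0.4681, -0.2467, 0.0234]
tool_rot: [2.088, 2.345, 0.0]
contact_force: [0.0, -1.1, 0.5]
t: 2.65
tool_pos: [0.4685, -0.2465, 0.0239]
tool_rot: [2.087, 2.345, 0.0]
contact_force: [-0.5, 1.1, 6.0]
opening: 0.0493
grip_force: 41.8
t: 3.07
tool_pos: [0.4684, -0.2465, 0.0239]
tool_rot: [2.087, 2.345, 0.0]
contact_force: [-0.8, 0.8, 6.7]
opening: 0.0492
grip_force: 41.8
```

```bash
python3 -m crank '0 0 .03 0; 0 0 .07 0; 0 0 .08 0; 0 0 .08 0; 0 0 .08 0'; python3 -m crank '.045 .05 .04 0; .045 .05 .04 0; .05 .054 0 0; .05 .054 0 0; .05 .054 0 0' | tail -2
python3 -m crank '.046 .05 0 0;0 0 0 0;0 0 0 0;0 0 0 0;0 0 0 0'
python3 - <<'E'
from h import *
o=grab('wrist','w2'); print(o['tool_pos'])
E
```

```text
t: 3.48
tool_pos: [0.4667, -0.2452, 0.1934]
tool_rot: [-2.088, -2.346, 0.0]
contact_force: [0.4, -0.9, -0.4]
opening: 0.0492
grip_force: 41.6
opening: 0.049
grip_force: 41.7
t: 4.32
tool_pos: [0.6097, -0.0905, 0.232]
tool_rot: [-2.09, -2.345, 0.001]
contact_force: [-0.8, -0.3, -0.4]
opening: 0.0492
grip_force: 41.9
[ 0.60968025 -0.09052162  0.23196054]
```

View pics/w2.png

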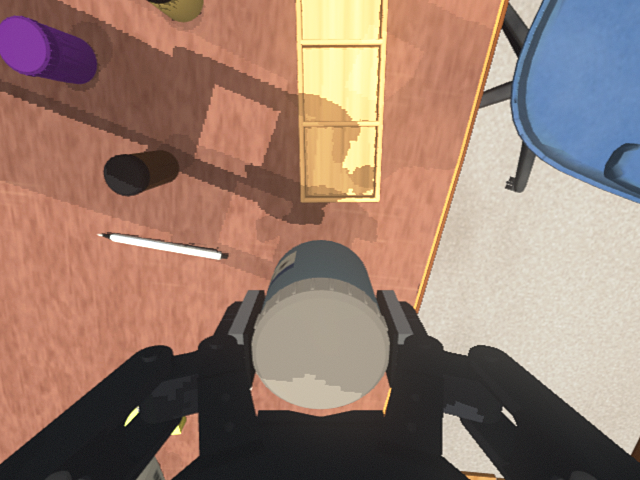

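The tray's far end shows at (302–380,202), with dividers at rows 123 and 43. Brown jar's cap at (127,175), and the blue jar is upright in the grip.

```bash
cat > tray.py <<'E'
from h import *
import sys
def tray(f,box):
    u0,v0,u1,v1=box; P,im,d=pts(f); m=(d>0)&(P[...,2]>.012)&(P[...,2]<.024)
    q=np.zeros_like(m); q[v0:v1,u0:u1]=1; m&=q
    l,lab,st,_=cv2.connectedComponentsWithStats(m.astype(np.uint8)); k=1+st[1:,4].argmax(); Q=P[lab==k][:,:2]*1000
    (c,s,a)=cv2.minAreaRect(Q.astype(np.float32)); print('rect',c,s,a)
    if a>45:a-=90
    e=np.radians(a); X=np.array([np.cos(e),np.sin(e)]);Y=np.array([-X[1],X[0]])
    x=Q@X;y=Q@Y; xm=(np.percentile(x,.5)+np.percentile(x,99.5))/2; print('w',np.ptp(x),'zmed',np.median(P[lab==k][:,2]),'ymin',y.min(),'ymax',y.max())
    for nm,b in zip(('brown','cream','white','blue'),(106.5,42.5,-26.5,-99.5)):
        print(nm,(X*xm+Y*(y.min()+139.5+b)).round(1))
    h=np.histogram(y-y.min(),np.arange(0,290,4))[0]; print(h)
E
python3 - <<'E'
from tray import *
tray('w2',(280,0,400,215)); print(jar('w2',127,175,.081))
E
```

```text
rect (618.5303955078125, 5.799491882324219) (82.1552734375, 182.09359741210938) 7.026366710662842
w 82.15526771934208 zmed 0.01778938969271395 ymin -160.95324513050943 ymax 21.14033249389894
brown [599.5 159.6]
cream [607.4  96.1]
white [615.8  27.6]
blue [624.7 -44.9]
[267 180  38  40  43  46  46  42  43  40  42  44  44  48  40  50  48  48
 124 370  60  52  44  51  51  58  52  59  53  51  54  51  50  58  60  58
 356 332  61  53  56  65  65  63  60  28   0   0   0   0   0   0   0   0
   0   0   0   0   0   0   0   0   0   0   0   0   0   0   0   0   0   0]
[ 441.6  -70.5   35.4   80.9 1385. ]
```

```bash
python3 -m crank '.015 .046 0 0; .015 .045 0 0; 0 0 -.08 0; 0 0 -.08 0; 0 0 -.08 0'|head -2; python3 -m crank '0 0 -.07 0; 0 0 -.05 0; 0 0 -.02 0; 0 0 -.012 0; 0 0 0 0'
```

```text
t: 4.78
tool_pos: [0.6259, -0.0451, 0.1125]
t: 5.2
tool_pos: [0.6251, -0.0449, 0.0361]
tool_rot: [-2.09, -2.345, 0.001]
contact_force: [-0.1, -0.2, -1.0]
opening: 0.0494
grip_force: 41.9
```

```bash
python3 -m crank '0 0 -.004 0; 0 0 -.004 0; 0 0 -.003 0; 0 0 0 0; 0 0 0 0'
```

```text
t: 5.62
tool_pos: [0.6259, -0.0443, 0.0316]
tool_rot: [2.088, 2.346, 0.001]
contact_force: [-0.1, -0.1, -0.6]
opening: 0.0491
grip_force: 41.9
```

```bash
python3 -m crank '0 0 -.002 0; 0 0 -.002 0; 0 0 0 0; 0 0 0 0; 0 0 0 0'
```

```text
t: 6.03
tool_pos: [0.6259, -0.0443, 0.0299]
tool_rot: [2.088, 2.346, 0.001]
contact_force: [-1.5, 1.1, 5.6]
opening: 0.0494
grip_force: 42.4
```

```bash
python3 -m crank '0 0 0 0;0 0 0 0;0 0 0 0;0 0 0 0;0 0 0 0' 90 | tail -3;  python3 -m crank '0 0 .02 0; 0 0 .06 0; 0 0 .08 0; 0 0 .08 0;-.07 -.01 0 0'|head -2
python3 -m crank '-.075 -.01 0 0; -.075 -.01 0 0; -.075 -.01 0 0; -.074 -.012 0 0; 0 0 0 0'|head -2;python3 -m crank '0 0 0 0;0 0 0 0;0 0 0 0;0 0 0 0;0 0 0 0'|head -3
python3 - <<'E'
from h import *
o=grab('wrist','w3'); print(o['tool_pos'])
E
```

```text
contact_force: [0.9, 0.3, -0.4]
opening: 0.077
grip_force: 0.0
t: 6.87
tool_pos: [0.5996, -0.0504, 0.1617]
t: 7.28
tool_pos: [0.4349, -0.0698, 0.147]
t: 7.7
tool_pos: [0.4419, -0.0703, 0.1491]
tool_rot: [-2.088, -2.347, -0.0]
[ 0.44186098 -0.07030637  0.1491346 ]
```

View pics/w3.png

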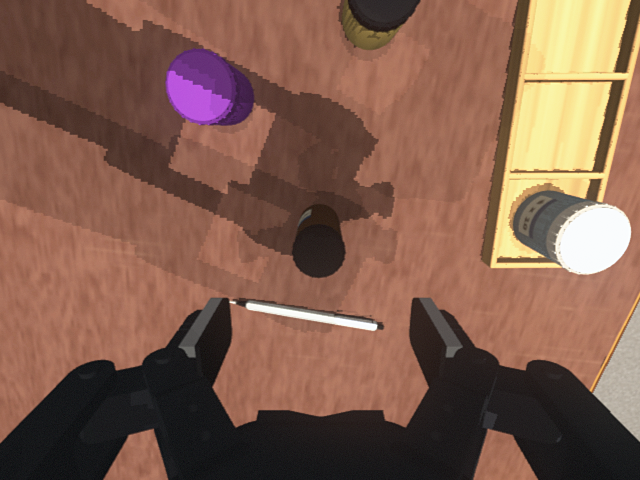

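Blue stands upright in the end bay (590,240). Brown cap at (318,250), clear of the pen.

```bash
python3 -m crank '0 0 -.06 0; 0 0 -.07 0; 0 0 -.06 0; 0 0 -.026 0; 0 0 -.01 0'|head -2; python3 -m crank '0 0 0 0;0 0 0 0;0 0 0 0;0 0 0 0;0 0 0 0'|head -2;  python3 -m crank '0 0 0 0;0 0 0 0;0 0 0 0;0 0 0 0;0 0 0 0' 0 40
python3 -m crank '0 0 0 0;0 0 0 0;0 0 0 0;0 0 0 0;0 0 0 0'
```

```text
t: 8.17
tool_pos: [0.4387, -0.0694, 0.0324]
t: 8.58
tool_pos: [0.442, -0.0706, 0.0372]
t: 9.0
tool_pos: [0.4411, -0.0704, 0.0361]
tool_rot: [2.089, 2.346, 0.0]
contact_force: [-0.1, -0.1, 1.5]
opening: 0.0334
grip_force: 39.7
t: 9.42
tool_pos: [0.4411, -0.0704, 0.0361]
tool_rot: [2.089, 2.346, 0.0]
contact_force: [-1.3, 0.2, 3.6]
opening: 0.0334
grip_force: 39.7
```

```bash
python3 -m crank '0 0 .03 0; 0 0 .07 0; 0 0 .08 0; 0 0 .08 0; .04 .04 .05 0'|head -2; python3 -m crank '.055 .06 0 0; .055 .06 0 0; .055 .06 0 0; .055 .06 0 0; .056 .06 0 0' | tail -2
python3 -m crank '0 0 0 0;0 0 0 0;0 0 0 0;0 0 0 0;0 0 0 0'|tail -2
python3 - <<'E'
from h import *
o=grab('wrist','w4'); print(o['tool_pos'])
E
```

```text
t: 9.83
tool_pos: [0.4606, -0.0522, 0.1945]
opening: 0.0335
grip_force: 40.1
opening: 0.0333
grip_force: 40.2
[0.59826232 0.09875299 0.19091668]
```

View pics/w4.png

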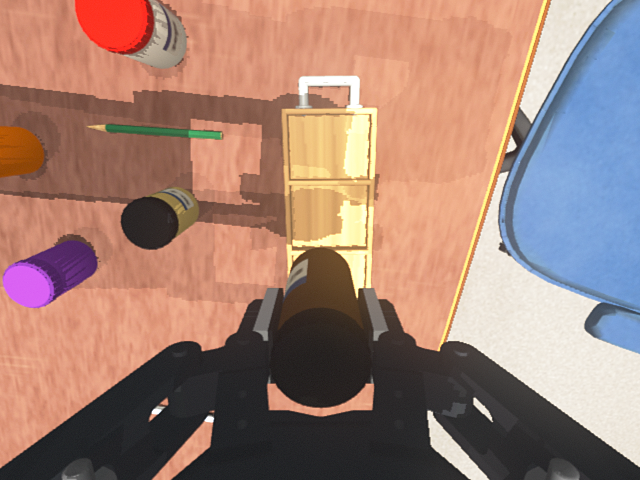

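The tray's handle end is at row 110 (283–377), with dividers at rows 182 and 247. White cap at (115,18), cream cap at (150,222). Re-measuring the tray from the handle end.

Run:
```python
from tray import *
f='w4';P,im,d=pts(f)
a=np.radians(7.03);X=np.array([np.cos(a),np.sin(a)]);Y=np.array([-X[1],X[0]])
m=(d>0)&(P[...,2]>.012)&(P[...,2]<.024); q=np.zeros_like(m); q[107:252,275:385]=1; Q=P[m&q][:,:2]*1000
x=Q@X;y=Q@Y; print(cv2.minAreaRect(Q.astype(np.float32)))
ye=np.percentile(y,99.7); xm=(np.percentile(x,.5)+np.percentile(x,99.5))/2; print(y.max(),ye,xm)
h=np.histogram(ye-y,np.arange(-4,140,4));print(h[0])
for b in(106.5,42.5,-26.5): print((X*xm+Y*(ye-139.5+b)).round(1))
print('cream',jar(f,150,222,.066),'white',jar(f,115,18,.076))
```

```text
((603.2778930664062, 128.726318359375), (82.15767669677734, 130.63967895507812), 6.9480180740356445)
119.28334999197925 119.09102799401317 614.4457427699247
[  9 399 301  57  58  62  63  65  59  51  60  60  55  63  52  57 310 291
  50  59  51  50  51  47  51  51  47  47  51  44  41  46  50 189   0]
[599.3 160.6]
[607.1  97.1]
[615.6  28.6]
cream [ 460.7   86.6   43.3   65.9 2226. ] white [ 447.   231.3   47.9   75.9 3213. ]
```

```bash
python3 -m crank '.002 .062 0 0; 0 .06 0 0; 0 0 -.06 0; 0 0 -.07 0; 0 0 -.07 0'|head -2; python3 -m crank '0 0 -.05 0; 0 0 -.03 0; 0 0 -.008 0; 0 0 0 0; 0 0 0 0'
```

```text
t: 11.13
tool_pos: [0.6008, 0.1607, 0.0918]
t: 11.55
tool_pos: [0.6007, 0.1604, 0.0483]
tool_rot: [2.089, 2.345, 0.003]
contact_force: [-0.2, 0.0, -0.3]
opening: 0.0334
grip_force: 40.2
```

```bash
python3 -m crank '0 0 -.006 0; 0 0 -.003 0; 0 0 -.002 0; 0 0 0 0; 0 0 0 0'
```

```text
t: 11.97
tool_pos: [0.6005, 0.1608, 0.0422]
tool_rot: [2.088, 2.346, 0.002]
contact_force: [-0.1, -0.4, 1.2]
opening: 0.0329
grip_force: 40.2
```

```bash
python3 -m crank '0 0 -.001 0; 0 0 -.001 0; 0 0 0 0; 0 0 0 0; 0 0 0 0'
```

```text
t: 12.38
tool_pos: [0.6006, 0.1608, 0.0421]
tool_rot: [2.088, 2.346, 0.001]
contact_force: [-3.5, -0.9, 7.6]
opening: 0.0334
grip_force: 40.8
```

```bash
python3 -m crank '0 0 0 0;0 0 0 0;0 0 0 0;0 0 0 0;0 0 0 0' 90 | tail -3;  python3 -m crank '0 0 .02 0; 0 0 .06 0; 0 0 .07 0; 0 0 .07 0;-.06 .028 0 0'|head -2
python3 -m crank '-.062 .028 0 0; -.062 .028 0 0; -.062 .028 0 0; -.06 .028 0 0; 0 0 0 0'|head -2;python3 -m crank '0 0 0 0;0 0 0 0;0 0 0 0;0 0 0 0;0 0 0 0'|head -3
python3 - <<'E'
from h import *
o=grab('wrist','w5'); print(o['tool_pos'])
print(jar('w5',318,250,.076))
E
```

```text
contact_force: [0.0, 0.5, -0.0]
opening: 0.0769
grip_force: 0.0
t: 13.22
tool_pos: [0.578, 0.1739, 0.1613]
t: 13.63
tool_pos: [0.4425, 0.2324, 0.1502]
t: 14.05
tool_pos: [0.4477, 0.2303, 0.1504]
tool_rot: [2.09, 2.345, -0.0]
[0.44771385 0.23028349 0.15041512]
[ 447.   231.5   47.3   76.  3662. ]
```

View pics/w5.png

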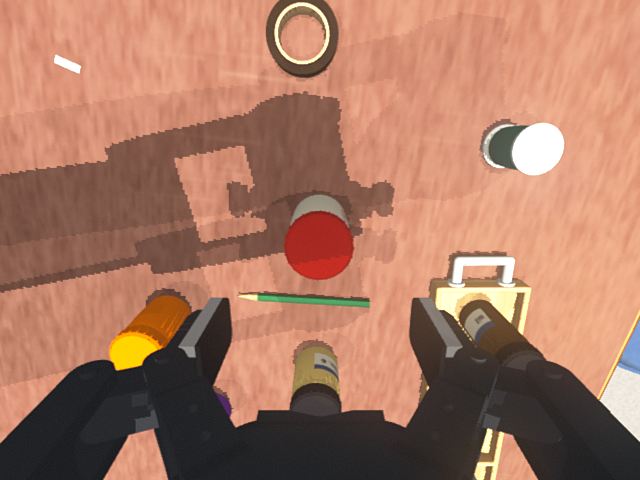

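Brown stands in the handle bay (500,335). The white jar's cap is at (318,244), centred under the gripper.

```bash
python3 -m crank '-.001 .002 -.06 0; 0 0 -.07 0; 0 0 -.06 0; 0 0 -.03 0; 0 0 -.012 0'|head -2; python3 -m crank '0 0 0 0;0 0 0 0;0 0 0 0;0 0 0 0;0 0 0 0'|head -2;  python3 -m crank '0 0 0 0;0 0 0 0;0 0 0 0;0 0 0 0;0 0 0 0' 0 40
python3 -m crank '0 0 0 0;0 0 0 0;0 0 0 0;0 0 0 0;0 0 0 0'
```

```text
t: 14.52
tool_pos: [0.4441, 0.2305, 0.0306]
t: 14.93
tool_pos: [0.4476, 0.2321, 0.0359]
t: 15.35
tool_pos: [0.4467, 0.2319, 0.0348]
tool_rot: [2.089, 2.346, 0.001]
contact_force: [-1.3, -0.6, 3.5]
opening: 0.0453
grip_force: 41.1
t: 15.77
tool_pos: [0.4468, 0.2319, 0.0349]
tool_rot: [2.089, 2.346, 0.001]
contact_force: [-0.8, 0.9, 5.6]
opening: 0.0451
grip_force: 41.0
```

```bash
python3 -m crank '0 0 .03 0; 0 0 .07 0; 0 0 .08 0; 0 0 .08 0; .042 -.051 .05 0'|head -2; python3 -m crank '.042 -.051 0 0; .042 -.051 0 0; .042 -.051 0 0; .042 -.051 0 0; .042 -.051 0 0' | tail -2
python3 -m crank '.042 -.051 0 0;.044 -.051 0 0;0 0 0 0;0 0 0 0;0 0 0 0'
python3 -m crank '0 0 0 0;0 0 0 0;0 0 0 0;0 0 0 0;0 0 0 0'
```

```text
t: 16.18
tool_pos: [0.4663, 0.209, 0.1927]
opening: 0.0452
grip_force: 41.2
t: 17.02
tool_pos: [0.6146, 0.0279, 0.188]
tool_rot: [-2.088, -2.345, 0.002]
contact_force: [-0.3, 0.2, -1.6]
opening: 0.0451
grip_force: 41.3
t: 17.43
tool_pos: [0.6152, 0.0282, 0.1895]
tool_rot: [2.088, 2.347, 0.0]
contact_force: [0.5, -0.6, -1.1]
opening: 0.0451
grip_force: 41.3
```

```bash
python3 -m crank '.001 0 -.06 0; 0 0 -.07 0; 0 0 -.07 0; 0 0 -.05 0; 0 0 -.03 0'|head -2; python3 -m crank '0 0 -.008 0; 0 0 -.003 0; 0 0 -.001 0; 0 0 0 0; 0 0 0 0'
```

```text
t: 17.85
tool_pos: [0.6132, 0.0281, 0.0451]
t: 18.27
tool_pos: [0.6173, 0.0276, 0.0454]
tool_rot: [2.087, 2.345, 0.003]
contact_force: [0.1, -0.3, -1.1]
opening: 0.0452
grip_force: 41.4
```

```bash
python3 -m crank '0 0 -.003 0; 0 0 -.002 0; 0 0 -.002 0; 0 0 0 0; 0 0 0 0';python3 -m crank '0 0 -.001 0; 0 0 -.001 0; 0 0 0 0; 0 0 0 0; 0 0 0 0'
```

```text
t: 18.68
tool_pos: [0.6164, 0.0277, 0.0409]
tool_rot: [2.088, 2.346, 0.001]
contact_force: [-2.0, 0.1, 5.6]
opening: 0.0455
grip_force: 41.7
t: 19.1
tool_pos: [0.6165, 0.0276, 0.0409]
tool_rot: [2.088, 2.346, 0.0]
contact_force: [-4.9, 0.1, 11.1]
opening: 0.045
grip_force: 42.2
```

```bash
python3 -m crank '0 0 0 0;0 0 0 0;0 0 0 0;0 0 0 0;0 0 0 0' 90 | tail -3;  python3 -m crank '0 0 .02 0; 0 0 .06 0; 0 0 .07 0; 0 0 .07 0;-.06 .023 0 0'|head -2
python3 -m crank '-.063 .024 0 0; -.063 .024 0 0; -.063 .024 0 0; -.063 .023 0 0; 0 0 0 0'|head -2;python3 -m crank '0 0 0 0;0 0 0 0;0 0 0 0;0 0 0 0;0 0 0 0'|head -3
python3 - <<'E'
from h import *
o=grab('wrist','w6'); print(o['tool_pos'])
print(jar('w6',318,240,.066))
E
```

```text
contact_force: [-0.4, 0.0, 0.3]
opening: 0.0765
grip_force: 0.0
t: 19.93
tool_pos: [0.594, 0.0375, 0.1599]
t: 20.35
tool_pos: [0.4549, 0.0883, 0.1476]
t: 20.77
tool_pos: [0.4608, 0.0863, 0.149]
tool_rot: [2.09, 2.346, 0.0]
[0.46080076 0.08634958 0.14904206]
[ 460.5   86.5   43.2   65.9 2863. ]
```

View pics/w6.png

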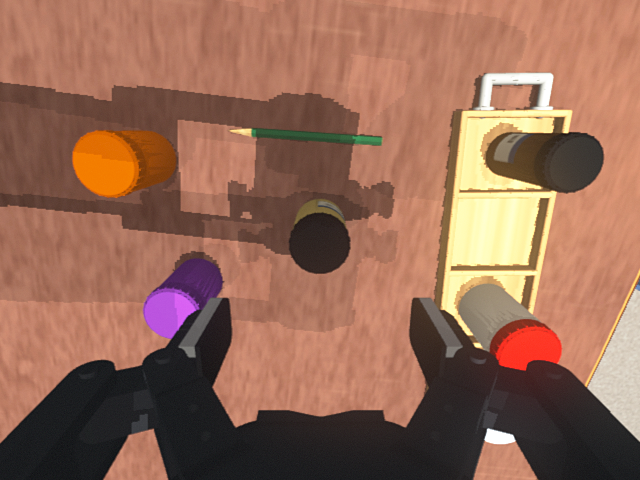

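White and brown stand upright in their bays, leaving the second bay at (495,230) empty. Cream cap at (320,240), centred.

```bash
python3 -m crank '0 0 -.06 0; 0 0 -.07 0; 0 0 -.07 0; 0 0 -.03 0; 0 0 -.014 0'|head -2; python3 -m crank '0 0 0 0;0 0 0 0;0 0 0 0;0 0 0 0;0 0 0 0'|head -2;  python3 -m crank '0 0 0 0;0 0 0 0;0 0 0 0;0 0 0 0;0 0 0 0' 0 40
python3 -m crank '0 0 0 0;0 0 0 0;0 0 0 0;0 0 0 0;0 0 0 0'
```

```text
t: 21.23
tool_pos: [0.4573, 0.0864, 0.0231]
t: 21.65
tool_pos: [0.4612, 0.0867, 0.0284]
t: 22.07
tool_pos: [0.4603, 0.0867, 0.0273]
tool_rot: [2.088, 2.346, 0.001]
contact_force: [0.1, 0.3, 2.3]
opening: 0.0413
grip_force: 40.6
t: 22.48
tool_pos: [0.4604, 0.0867, 0.0273]
tool_rot: [2.088, 2.346, 0.001]
contact_force: [-0.5, 0.3, 4.6]
opening: 0.0409
grip_force: 40.6
```

```bash
python3 -m crank '0 0 .03 0; 0 0 .07 0; 0 0 .08 0; 0 0 .08 0; 0 0 .06 0'|head -2; python3 -m crank '.06 .005 0 0; .075 .005 0 0; .075 .005 0 0; .06 .005 0 0; .024 0 0 0' | tail -2
python3 -m crank '0 0 0 0;0 0 0 0;0 0 0 0;0 0 0 0;0 0 0 0'
```

```text
t: 22.9
tool_pos: [0.46, 0.0867, 0.1892]
opening: 0.0415
grip_force: 40.9
t: 23.73
tool_pos: [0.6059, 0.0967, 0.1868]
tool_rot: [-2.089, -2.346, 0.0]
contact_force: [-0.4, 0.3, -0.9]
opening: 0.0409
grip_force: 40.9
```

```bash
python3 -m crank '.002 0 -.06 0; 0 0 -.07 0; 0 0 -.07 0; 0 0 -.05 0; 0 0 -.03 0'|head -2; python3 -m crank '0 0 -.01 0; 0 0 -.004 0; 0 0 -.002 0; 0 0 0 0; 0 0 0 0'
```

```text
t: 24.15
tool_pos: [0.6047, 0.0966, 0.0429]
t: 24.57
tool_pos: [0.6092, 0.0968, 0.0408]
tool_rot: [2.087, 2.345, 0.004]
contact_force: [0.3, 0.1, 1.0]
opening: 0.0409
grip_force: 40.9
```

```bash
python3 -m crank '0 0 0 0;0 0 0 0;0 0 0 0;0 0 0 0;0 0 0 0'
```

```text
t: 24.98
tool_pos: [0.6079, 0.0967, 0.0389]
tool_rot: [2.089, 2.346, 0.0]
contact_force: [-0.1, 0.4, -0.6]
opening: 0.0411
grip_force: 40.9
```

```bash
python3 -m crank '0 0 -.004 0; 0 0 -.004 0; 0 0 -.003 0; 0 0 0 0; 0 0 0 0';python3 -m crank '0 0 0 0; 0 0 -.001 0; 0 0 0 0; 0 0 0 0; 0 0 0 0'
```

```text
t: 25.4
tool_pos: [0.6079, 0.0967, 0.0334]
tool_rot: [-2.089, -2.346, 0.0]
contact_force: [-0.6, 0.8, 2.1]
opening: 0.0411
grip_force: 41.0
t: 25.82
tool_pos: [0.608, 0.0967, 0.0333]
tool_rot: [-2.089, -2.346, 0.0]
contact_force: [-2.7, -0.4, 5.1]
opening: 0.0409
grip_force: 41.2
```

Seated. Release, lift, back off and check.

```bash
python3 -m crank '0 0 0 0;0 0 0 0;0 0 0 0;0 0 0 0;0 0 0 0' 90 | tail -3;  python3 -m crank '0 0 .02 0; 0 0 .06 0; 0 0 .07 0; 0 0 .08 0;0 0 .08 0'|head -2
python3 -m crank '-.05 -.05 .02 0; -.05 -.05 .02 0; -.05 -.05 .02 0; -.05 -.05 0 0; 0 0 0 0'|head -2;python3 -m crank '0 0 0 0;0 0 0 0;0 0 0 0;0 0 0 0;0 0 0 0'|head -3
python3 - <<'E'
from h import *
grab('wrist','w7');o=grab('side','s7'); print(o['tool_pos'])
a=cv2.imread('pics/w7.png');b=cv2.imread('pics/s7.png')[150:390,150:470]
cv2.imwrite('pics/c7.png',np.hstack([cv2.resize(a,(400,300)),cv2.resize(b,(400,300))]))
E
```

```text
contact_force: [0.4, 0.1, 0.1]
opening: 0.0771
grip_force: 0.0
t: 26.65
tool_pos: [0.6073, 0.0967, 0.1896]
t: 27.07
tool_pos: [0.5053, -0.0061, 0.2192]
t: 27.48
tool_pos: [0.5083, -0.0027, 0.2176]
tool_rot: [-2.087, -2.347, 0.0]
[ 0.50823612 -0.00274352  0.21755465]
```

View pics/c7.png

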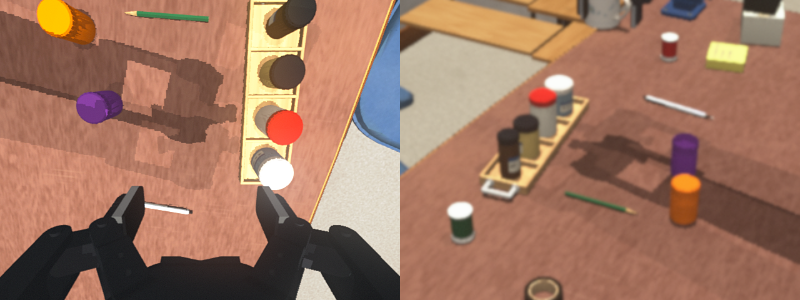

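All four jars stand upright in order from the handle: brown (510,155), cream (526,137), white (543,113), blue (560,95). The green (461,222) and red (669,46) spools and the look-alikes are untouched. Handing in.

```bash
python3 -c "from station import ctrl; print(ctrl.finish_job())"
```

```text
the job is handed in; nothing more can be done
None
```

I placed the four jars upright in the tray in order from the handle (brown, cream, white, blue), each set down rather than dropped, left the spools untouched, and handed the job in at about 28 s.

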